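# Swap the open tray of the fastener rack

### The job

One narrow tray of the fastener rack has been left standing open: push it fully home with your fingertips. Then hook a fingertip behind the front lip of the wide tray and draw it all the way out to its stop, with the jar still standing in it. Grip and lift nothing, and leave the other narrow tray shut and the things beside the rack where they are.

Things in the scene. Friction and masses are not known exactly. Their poses are not given: they have to be found in the camera images.
- tray_wide (a joint): Sliding travel of the WIDE pale-wood tray in m: 0 = fully home in its box, 0.12 = drawn out against its end stop. It runs level on plain runners (about 2 N of drag, no spring: it stays where it is left). Starts home or up to 10 mm out.
- tray_open (a joint): Sliding travel of the narrow tray that was left standing OPEN (starts 50 to 90 mm out), m; same runners, 0 = fully home against its stop, 0.12 = fully out.
- tray_shut (a joint): Sliding travel of the other narrow tray, which is home (0) and is to stay so, m; same kind of runners.
- wide_lip_top (a point): Moves with the wide tray: middle of the top INNER edge of its front lip, 78 mm above the bench. Axes: x into the box (home; the tray draws out along -x), y along the lip, z up. The front is upright, 55 mm high, 18 mm thick (outer face 18 mm towards -x from here). Behind it an empty open bay 60 mm long (x), 92 mm wide, floor 50 mm below this point; tray walls' tops 21 mm below it.
- open_lip_top (a point): Same point on the narrow tray that stands open, same axes; all heights and lengths as on the wide tray, but the lip is 68 mm wide and the outer facing 82 mm. The outer face is 18 mm towards -x from this point.
- shut_lip_top (a point): Same point on the narrow tray that is home, same axes and sizes as the other narrow tray.
- wide_floor (a point): Point on the wide tray, moves with it: middle of the floor of its rear compartment (101 mm long in x by 92 mm wide), 28 mm above the bench. Axes as for the lip.
- board: Fixed plywood board 190 x 420 x 15 mm carrying three grey-painted tray boxes side by side (pitch 135 mm, in any order), each 160 mm deep, side tops 71 mm above the bench, open on top; the wide box 130 mm across, the narrow ones 94. A home tray's front stands 45 mm out of its box. Origin: centre of underside; x points away from the tray fronts, which face the robot.
- jar: Small glass screw jar with metal lid, 44 mm diameter, 55 mm high, standing loose in the rear compartment of the wide tray; rides along with it. Origin: centre of its underside, z up.
- tin: Loose round paper-wrapped tin, 64 mm diameter, 85 mm high, standing on the bench beside the rack (+y side). Bystander. Origin: centre of its underside.
- offcut: Loose wooden offcut 120 x 45 x 40 mm on the bench beside the rack (-y side). Bystander. Origin: centre of its underside.
Not all that is in view belongs to the job. There is more than one size of the jar; the one meant has the size given above.

How it is judged:
By the outcome, as a careful person would: the job done as asked, in the order asked, and still so for the second after the job is handed in, with the robot touching nothing.
It also fails if it takes over 45 s, if anything falls off the work surface, if the arm or the gripper's body presses on something with over 40 N, if the wrist force passes 120 N, or if a joint passes its speed limit or range.

### The arm

A 6-joint arm with a two-finger parallel gripper is mounted at the origin on the work surface. World frame = base frame: x ahead of the robot, y to its left, z up, the work surface at z = 0. Lengths are in mm, angles in degrees, forces in N, time in s.
With the tool pointing down it reaches from about 275 to 825 mm from the base axis. Payload 4.9 kg.
Tool frame: the origin (TCP) lies at the very end of the fingers, on their centre line; the grasp point (between the pads) lies 19 mm behind it; z points along the fingers, y is the direction in which the jaws open and shut (so a half turn about z gives the same grasp; the last joint's range is limited). The gripper opens to 85 mm and grips with 20 to 120 N. Pads are 22 mm wide; open, the fingers measure 114 mm over their backs; the gripper's body (76 mm by 85 mm) begins 54 mm behind the grasp point. The pads swing forward as they close: fully open they stand 13 mm farther back than shut.
Start: joints at [-81.486, 18.69, -11.035, 60.275, 0, 82.311], TCP at [153.487, -528.167, 231.281] pointing down, gripper open.
Joint ranges: [-152.03, 152.03], [-55.5, 102.48], [-74.3, 77.21], [-110.64, 120.58], [-84.22, 78.4], [-180, 180]. Speed limits (degrees/s): [147.25, 147.25, 180, 180, 180, 180].

### API

Orientations are given as [roll, pitch, yaw] about the fixed x, y, z axes, in that order (R = Rz(yaw) Ry(pitch) Rx(roll)).
In Python, from workcell import * gives the robot as it stands.
- The arm moves only by the tool arm_command, never from a script. Its argument "commands" is a list of rows, each a list of 5 numbers: the opening, from 0 (shut) to 1 (fully open), then the shift along the tool's x, y, z in mm, then the turn about the tool's z in degrees. In form: [[claw, dx, dy, dz, turn], ...]. A call has exactly 10 rows; each row shifts and turns the commanded pose from where the row before left it, along the tool's axes as they then stand; what a row does not reach is not made up. A row lasts 1/8 s, in which the tool goes at most 62.5 mm and 10.7 degrees, less where a joint would pass 70% of its speed; a pose out of reach is approached as far as the arm can. A call is refused whole if a number of a shift passes 62.5 or a number of a turn 10.7, either way. A call with a gripper value outside its range is refused whole. The fingers move at their own pace and stop on an object; "grip_force" is the grip in N (left out, the last holds). Time passes only in rows, so rows that do not move let the fingers close, or fill a call up. It gives the time, the measured TCP pose, the force and the opening at its end, in the units of the state.
- state(): the state, without advancing time (a new reading comes with each control period).
- capture(name): name is "scene" or "top" or "wrist"; returns a dict with "frame" (480x640x3 uint8, blue, green, red), "camera_matrix" (3x3 intrinsics, pixels), "extrinsics" (4x4, takes a point from camera to world coordinates); the wrist camera has in their place "mount" (4x4, takes a point from camera to tool coordinates, whose origin is the TCP and whose axes are the flange's). Camera axes: x right, y up, looking along -z (the intrinsics and any distortion apply to the point x, -y, -z); pixel columns grow to the right and rows downward; lengths in mm; the calibration is good to about 2 mm. The wrist camera is an equidistant fisheye: a pixel r from the principal point sees the ray r / f radians off the axis. A picture is of the moment at which its call begins: read the wrist's pose just before it. There is no depth.
- hand_in(): hands the job in, once; it reports no verdict.
The state is a dict: "time_s": time; "joints": joint angles; "joint_velocities": joint speeds; "joint_efforts": joint torques, N m; "position": TCP position; "tcp_rot": TCP orientation; "contact_force": force on the tool from outside, world axes, zero at the start; "wrist_torque": the same for the moment, N m; "opening": opening from 0.0 (shut) to 1.0 (fully open).
Only numpy, scipy, OpenCV 4.12 (cv2) and the standard library are available. Lean on these libraries where they do the work, as an engineer would, in place of code of your own. Each camera call takes 0.05 s, during which the arm holds its last target.

## Working session

There is one attempt and no reset: what is moved stays moved. The work goes in short steps, Python scripts to look and compute and a tool call to move; the robot and the scene stay as the last step left them, time stands still between calls to the robot, and variables do not carry over. Pictures are saved under pics/ and viewed, and the job is handed in when it is done.

Besides the shell and the picture viewer there is one more tool, called after "Call:" as a command line: name --pt "numbers of a row" for each row, then --argument value for the rest. arm_command: Moves the arm, as the interface text tells. Its arguments: {"type":"object","properties":{"commands":{"type":"array"},"grip_force":{"type":"number"}},"required":["commands"]}

```bash
mkdir -p pics; ls; cat > h.py <<'E'
from workcell import *
import numpy as np, cv2, pickle
def snap(n,f):
    c=capture(n); cv2.imwrite('pics/'+f+'.png',c['frame']); pickle.dump(c,open('pics/'+f+'.pkl','wb')); return c
def load(f): return pickle.load(open('pics/'+f+'.pkl','rb'))
def topos(c,u,v,z):
    K=np.array(c['camera_matrix']);E=np.array(c['extrinsics'])
    d=np.linalg.inv(K)@[u,v,1]; d=E[:3,:3]@np.array([d[0],-d[1],-d[2]]); o=E[:3,3]
    return o+d*(z-o[2])/d[2]
def topix(c,p):
    K=np.array(c['camera_matrix']);E=np.array(c['extrinsics'])
    q=np.linalg.inv(E)@np.append(p,1.); q=K@np.array([q[0],-q[1],-q[2]]); return q[:2]/q[2]
E
python3 - <<'E'
from h import *
print(state())
for n in('scene','top'):
    c=snap(n,n+'0'); print(n,[k for k in c],c['camera_matrix'],c['extrinsics'])
E
```

```text
pics
{'time_s': 0.0, 'joints': array([-8.14865154e+01,  1.87302265e+01, -1.10937822e+01,  6.02737538e+01,
        1.45446139e-03,  8.23100407e+01]), 'joint_velocities': array([ 0.0859722 , -0.05367537,  0.00875215,  0.01948639,  0.04818252,
       -0.04260083]), 'joint_efforts': array([ 2.75937634e-05, -4.43394113e+01,  2.62441671e+01,  1.55149761e-02,
       -5.68384303e-05,  7.61283559e-06]), 'position': array([ 153.39932819, -527.56130069,  230.50861597]), 'tcp_rot': array([-1.79903311e+02, -1.45232201e-02,  1.62034304e+01]), 'contact_force': array([-0.80048149,  0.08359622,  0.25397593]), 'wrist_torque': array([-0.00488411, -0.00271778, -0.06025601]), 'opening': 1.0012069906043017}
scene ['frame', 'camera_matrix', 'extrinsics'] [[491.09310407   0.         310.5272809 ]
 [  0.         491.09310407 241.98870404]
 [  0.           0.           1.        ]] [[ 8.18785459e-01 -4.54817301e-01  3.50330692e-01  1.01610840e+03]
 [ 5.73922272e-01  6.63630346e-01 -4.79799948e-01 -4.87961108e+02]
 [-1.42687608e-02  5.93915808e-01  8.04400656e-01  9.08754975e+02]
 [ 0.00000000e+00  0.00000000e+00  0.00000000e+00  1.00000000e+00]]
top ['frame', 'camera_matrix', 'extrinsics'] [[535.99815305   0.         317.29247892]
 [  0.         535.99815305 244.25598364]
 [  0.           0.           1.        ]] [[-5.81038714e-04  9.96495983e-01 -8.36386166e-02  5.95318636e+02]
 [-9.99735009e-01  1.34588161e-03  2.29804179e-02  2.13287162e+01]
 [ 2.30124618e-02  8.36298056e-02  9.96231139e-01  1.02133418e+03]
 [ 0.00000000e+00  0.00000000e+00  0.00000000e+00  1.00000000e+00]]
```

View pics/scene0.png

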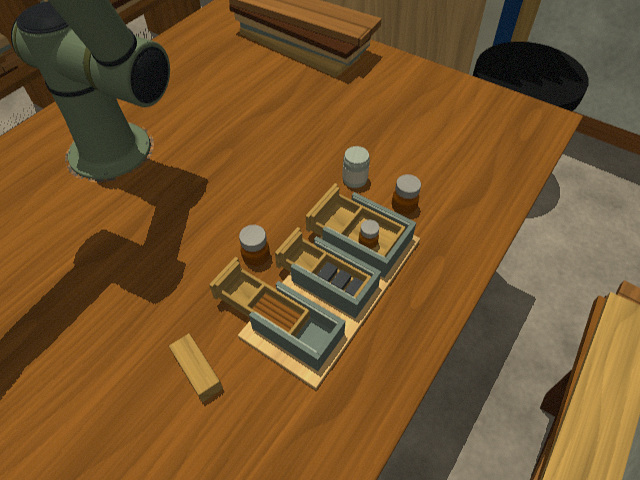

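View pics/top0.png

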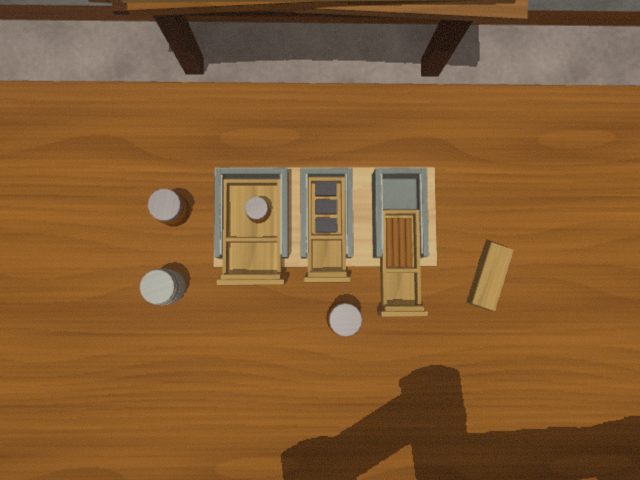

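The wide tray is on the left (front at about 251,281), the shut narrow one in the middle (327,279) and the open one on the right (404,312). A decoy jar stands in front at (345,319).

```bash
python3 - <<'E'
from h import *
f=load('top0')['frame']
cv2.imwrite('pics/c1.png',cv2.resize(f[240:330,210:300],None,fx=6.6,fy=6.6,interpolation=2))
cv2.imwrite('pics/c2.png',cv2.resize(f[250:340,300:440],None,fx=5.7,fy=5.7,interpolation=2))
E
```

```text
(no output)
```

View pics/c1.png

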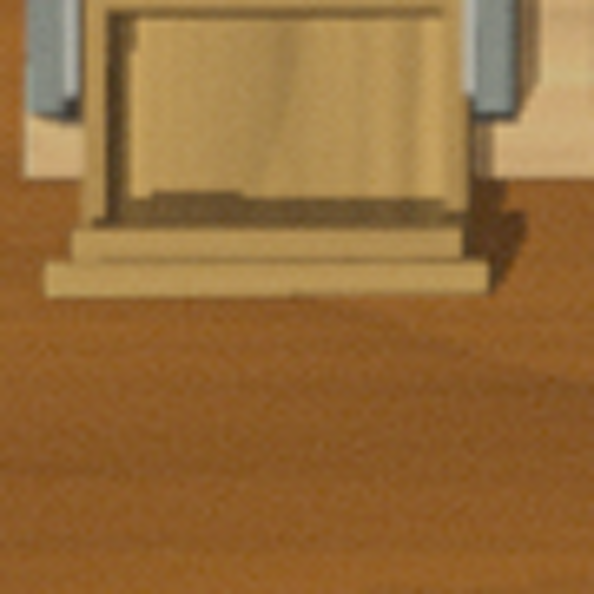

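View pics/c2.png

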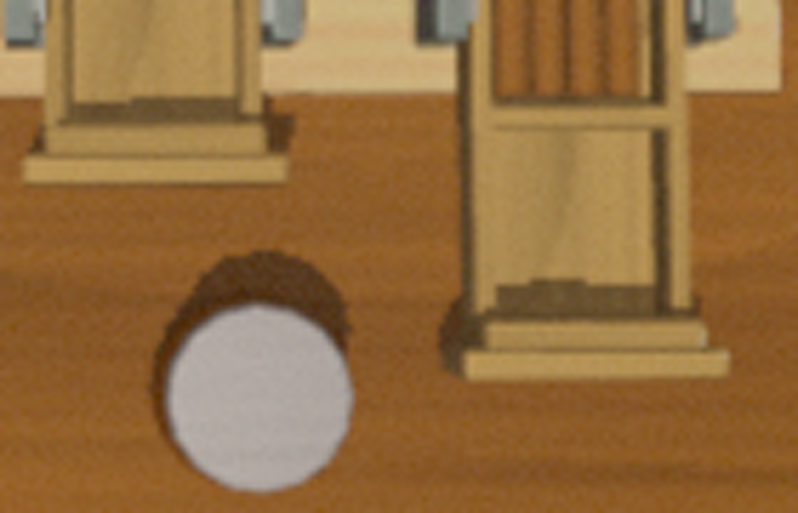

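```bash
python3 - <<'E'
from h import *
c=load('top0')
A=lambda x,y:(210+x/6.6,240+y/6.6); B=lambda x,y:(300+x/5.7,250+y/5.7)
for n,p in dict(wL=A(75,230),wR=A(464,227),wm=A(270,228.5),wo=A(267,295),woL=A(45,297),woR=A(490,293),oL=B(484,323),oR=B(705,321),om=B(595,322),oo=B(597,379),sm=B(155,124),so=B(155,184)).items():
    print(n,np.round(p,1),topos(c,*p,78).round(1))
for n,p in dict(jarbig=B(260,398)).items(): print(n,topos(c,*p,65).round(1),topos(c,*p,100).round(1))
for n,p in dict(jar=(257,208),jl=(245.5,208),jr=(268.5,208)).items(): print(n,topos(c,*p,83).round(1))
for n,p in dict(tl=(215,266),tr=(436,266),bl=(215,168),br=(435,168)).items(): print(n,topos(c,*p,15).round(1))
print(topos(c,*A(70,115),71),topos(c,*A(500,115),71))
# check with scene
s=load('scene0')
E
```

```text
wL [221.4 274.8] [620.5 167.6  78. ]
wR [280.3 274.4] [621.3  64.6  78. ]
wm [250.9 274.6] [620.9 116.   78. ]
wo [250.5 284.7] [603.3 116.6  78. ]
woL [216.8 285. ] [602.8 175.3  78. ]
woR [284.2 284.4] [603.8  57.6  78. ]
oL [384.9 306.7] [ 564.8 -119.    78. ]
oR [423.7 306.3] [ 565.3 -187.4   78. ]
om [404.4 306.5] [ 565.  -153.4   78. ]
oo [404.7 316.5] [ 547.6 -153.7   78. ]
sm [327.2 271.8] [626.  -17.8  78. ]
so [327.2 282.3] [607.5 -17.8  78. ]
jarbig [541.3 -50.9  65. ] [543.3 -48.2 100. ]
jar [738.1 106.   83. ]
jl [738.  126.2  83. ]
jr [738.1  85.7  83. ]
tl [638.7 189.5  15. ]
tr [ 638.9 -226.    15. ]
bl [824.9 192.3  15. ]
br [ 826.8 -227.7   15. ]
[651.50022616 170.47606494  71.        ] [651.59029148  55.36760589  71.        ]
```

```bash
python3 - <<'E'
from h import *
f=load('scene0')['frame']
cv2.imwrite('pics/c3.png',cv2.resize(f[170:330,200:360],None,fx=3.75,fy=3.75,interpolation=2))
E
```

```text
(no output)
```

View pics/c3.png

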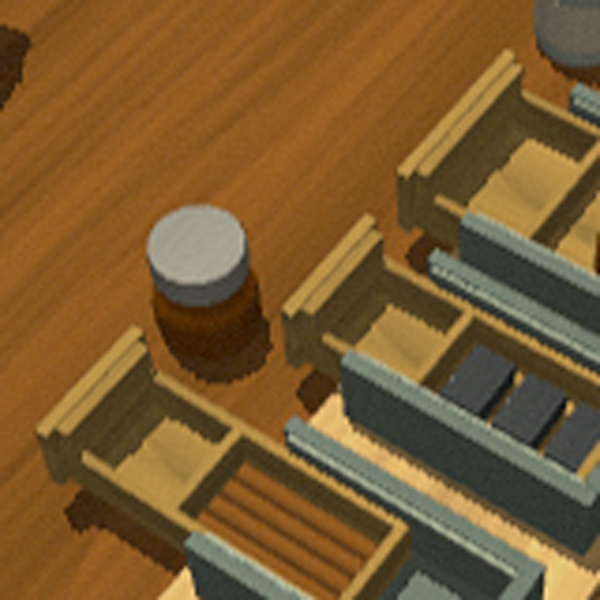

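Call:
arm_command --pt "0 0 0 0 8.1" --pt "0 0 0 0 8.1" --pt "0 32 -40 0 0" --pt "0 32 -40 0 0" --pt "0 32 -40 0 0" --pt "0 32 -40 0 0" --pt "0 32 -40 0 0" --pt "0 32 -40 0 0" --pt "0 32 -40 0 0" --pt "0 32 -40 0 0" --grip_force 40

```text
time_s: 1.35
position: [410.2, -206.6, 231.1]
tcp_rot: [-180.0, 0.0, -0.0]
contact_force: [0.9, -1.0, -0.2]
opening: 0.002
```

Call:
arm_command --pt "0 23 -13 0 0" --pt "0 23 -13 20 0" --pt "0 23 -13 30 0" --pt "0 21 -14 30 0" --pt "0 0 0 30 0" --pt "0 0 0 30 0" --pt "0 0 0 25 0" --pt "0 0 0 18 0" --pt "0 0 0 0 0" --pt "0 0 0 0 0"

```text
time_s: 2.6
position: [499.7, -155.3, 48.7]
tcp_rot: [180.0, -0.0, 0.0]
contact_force: [-0.1, -0.2, 0.1]
opening: -0.002
```

```bash
python3 - <<'E'
from h import *
snap('scene','s1');snap('wrist','w1')
E
```

```text
(no output)
```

View pics/s1.png

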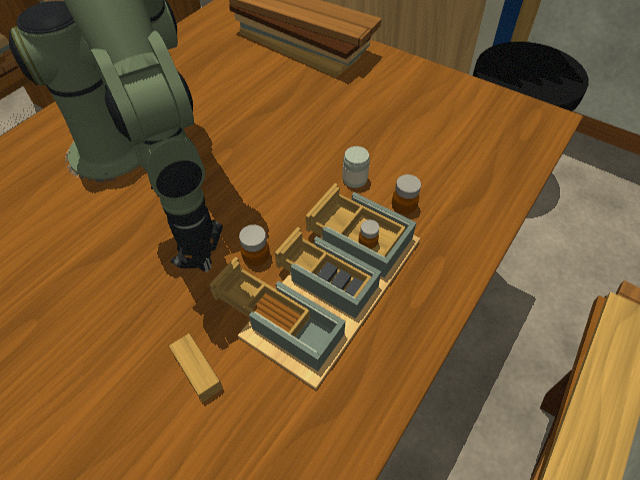

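The gripper is at (195,250), squarely in front of the open tray and clear of the decoy jar. I'll push it slowly.

Call:
arm_command --pt "0 8 0 0 0" --pt "0 8 0 0 0" --pt "0 8 0 0 0" --pt "0 7 0 0 0" --pt "0 4 0 0 0" --pt "0 5 0 0 0" --pt "0 6 0 0 0" --pt "0 6 0 0 0" --pt "0 6 0 0 0" --pt "0 6 0 0 0"

```text
time_s: 3.95
position: [563.6, -154.9, 48.1]
tcp_rot: [-180.0, 0.0, 0.0]
contact_force: [-2.1, 0.3, -0.9]
opening: -0.001
```

Call:
arm_command --pt "0 5 0 0 0" --pt "0 5 0 0 0" --pt "0 5 0 0 0" --pt "0 4 0 0 0" --pt "0 3 0 0 0" --pt "0 3 0 0 0" --pt "0 2 0 0 0" --pt "0 2 0 0 0" --pt "0 1 0 0 0" --pt "0 0 0 0 0"

```text
time_s: 5.2
position: [593.7, -155.3, 48.4]
tcp_rot: [180.0, -0.0, 0.0]
contact_force: [-2.0, 0.4, -0.2]
opening: 0.001
```

Call:
arm_command --pt "0 1 0 0 0" --pt "0 1 0 0 0" --pt "0 0.5 0 0 0" --pt "0 0.5 0 0 0" --pt "0 0.5 0 0 0" --pt "0 0.5 0 0 0" --pt "0 0 0 0 0" --pt "0 0 0 0 0" --pt "0 0 0 0 0" --pt "0 0 0 0 0"

```text
time_s: 6.45
position: [597.7, -155.3, 48.4]
tcp_rot: [180.0, -0.0, 0.0]
contact_force: [-0.2, 0.3, -0.1]
opening: 0.002
```

Call:
arm_command --pt "0 0.5 0 0 0" --pt "0 0.5 0 0 0" --pt "0 0.5 0 0 0" --pt "0 0.5 0 0 0" --pt "0 0 0 0 0" --pt "0 0 0 0 0" --pt "0 0 0 0 0" --pt "0 0 0 0 0" --pt "0 0 0 0 0" --pt "0 0 0 0 0"

```text
time_s: 7.7
position: [597.6, -155.2, 48.3]
tcp_rot: [180.0, 0.2, -0.0]
contact_force: [-8.3, -0.3, 5.6]
opening: -0.003
```

Call:
arm_command --pt "0 0.5 0 0 0" --pt "0 0.5 0 0 0" --pt "0 0 0 0 0" --pt "0 -3 0 0 0" --pt "0 -12 0 0 0" --pt "0 -20 0 0 0" --pt "0 -20 0 0 0" --pt "0 0 0 -40 0" --pt "0 0 0 -50 0" --pt "0 0 0 -50 0"

```text
time_s: 8.95
position: [545.2, -155.0, 189.7]
tcp_rot: [-180.0, -0.0, 0.0]
contact_force: [0.0, -0.8, -0.1]
opening: 0.0
```

Call:
arm_command --pt "0 0 -20 -40 0" --pt "0 0 -40 0 0" --pt "0 0 -45 0 0" --pt "0 0 -45 0 0" --pt "0 0 -45 0 0" --pt "0 0 -45 0 0" --pt "0 0 -31 0 0" --pt "0 0 0 0 0" --pt "0 0 0 0 0" --pt "0 0 0 0 0"

```text
time_s: 10.2
position: [545.9, 94.2, 228.4]
tcp_rot: [-179.1, 0.0, 1.7]
contact_force: [-0.0, 0.3, 0.0]
opening: 0.0
```

```bash
python3 - <<'E'
from h import *
f=snap('top','t2')['frame']; g=snap('scene','s2')['frame']
cv2.imwrite('pics/c4.png',np.hstack([cv2.resize(f[150:330,200:440],None,fx=1.66,fy=1.66,interpolation=2)[:290],cv2.resize(g[150:400,170:430],None,fx=1.5,fy=1.16,interpolation=2)[:290]]))
cv2.imwrite('pics/c5.png',cv2.resize(f[250:340,300:440],None,fx=5.7,fy=5.7,interpolation=2))
E
```

```text
(no output)
```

View pics/c4.png

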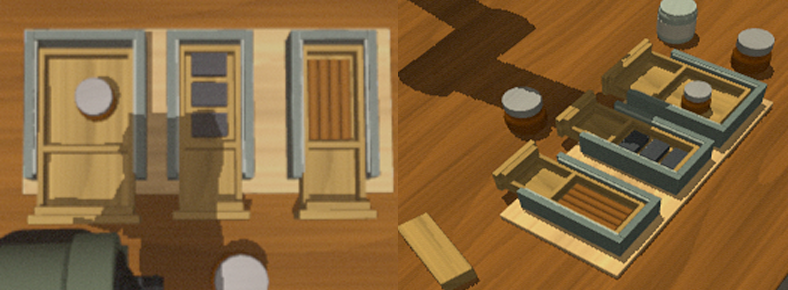

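View pics/c5.png

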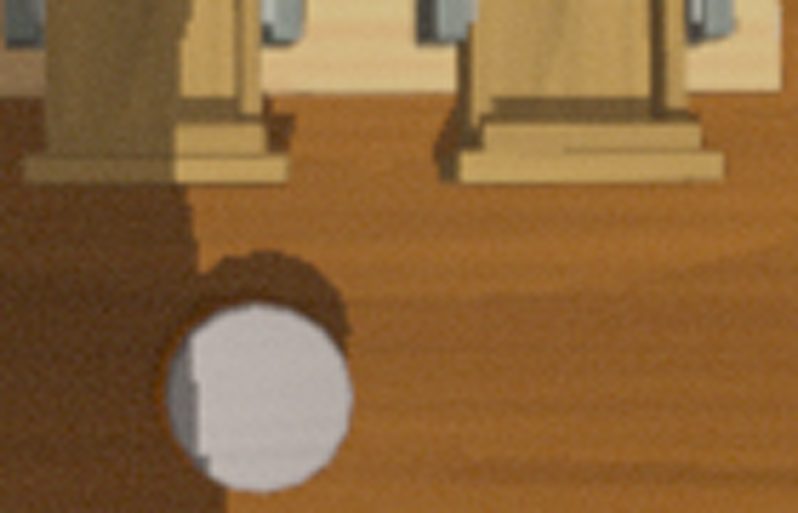

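The open tray is now flush with the shut one: both fronts are at crop row 182. The decoy jar hasn't moved and the jar is still standing. Next I'll check the arm pose.

```bash
python3 - <<'E'
from h import *
s=state();print(s['time_s'],s['position'],s['tcp_rot'],s['joints'],s['joint_velocities'])
E
```

```text
10.3 [545.84282153  94.43548342 228.41976281] [-1.79062819e+02  4.40460768e-03  1.71911705e+00] [  1.66187491  19.14802423 -10.81356493  60.04375183   0.93717646
 179.9427502 ] [ 0.31178061 -0.05209239  0.07621302 -0.00330113  0.10088883 -0.0066151 ]
```

Joint 6 is at its 180° limit, which explains the small tilt and shortfall. I'll turn the tool about half a turn the other way so it has free range.

Call:
arm_command --pt "0 0 0 0 -10" --pt "0 0 0 0 -10" --pt "0 0 0 0 -10" --pt "0 0 0 0 -10" --pt "0 0 0 0 -10" --pt "0 0 0 0 -10" --pt "0 0 0 0 -10" --pt "0 0 0 0 -10" --pt "0 0 0 0 -10" --pt "0 0 0 0 -10"

```text
time_s: 11.55
position: [545.7, 94.8, 228.4]
tcp_rot: [179.8, -0.9, 102.1]
contact_force: [-0.5, 0.1, 0.9]
opening: 0.002
```

Call:
arm_command --pt "0 0 0 0 -10" --pt "0 0 0 0 -10" --pt "0 0 0 0 -10" --pt "0 0 0 0 -10" --pt "0 0 0 0 -10" --pt "0 0 0 0 -10" --pt "0 0 0 0 -10" --pt "0 0 0 0 -8.3" --pt "0 0 0 0 0" --pt "0 0 0 0 0"

```text
time_s: 12.8
position: [545.7, 95.1, 228.4]
tcp_rot: [179.1, -0.0, 180.0]
contact_force: [-0.8, -1.0, -0.5]
opening: -0.002
```

Call:
arm_command --pt "0 -25 6 0 0" --pt "0 -25 6 0 0" --pt "0 -25 6 0 0" --pt "0 -24 0 0 0" --pt "0 0 0 30 0" --pt "0 0 0 40 0" --pt "0 0 0 30 0" --pt "0 0 0 0 0" --pt "0 0 0 0 0" --pt "0 0 0 0 0"

```text
time_s: 14.05
position: [645.9, 115.3, 130.6]
tcp_rot: [179.0, 0.1, -179.9]
contact_force: [0.5, -0.1, -0.1]
opening: 0.005
```

```bash
python3 - <<'E'
from h import *
f=snap('scene','s3')['frame']
cv2.imwrite('pics/c6.png',cv2.resize(f[100:300,250:450],None,fx=3,fy=3,interpolation=2))
E
```

```text
(no output)
```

View pics/c6.png

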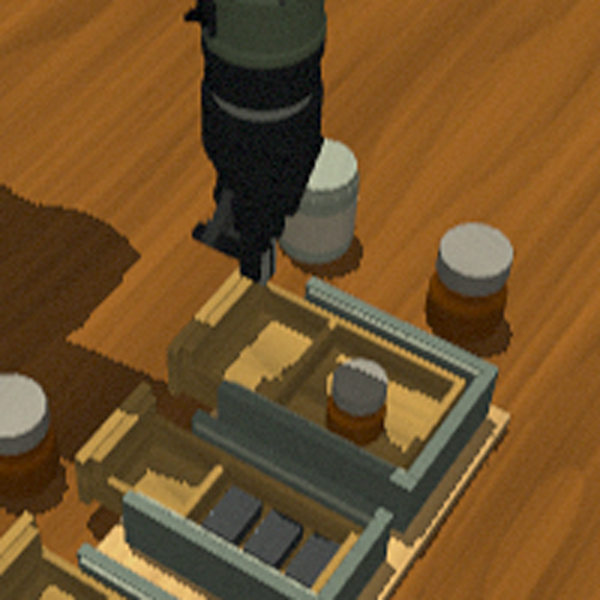

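The fingertip (crop 260,278) hangs high above the bay, clear of the jar (357,390). I'll lower it to z≈42.

Call:
arm_command --pt "0 0 0 15 0" --pt "0 0 0 20 0" --pt "0 0 0 20 0" --pt "0 0 0 15 0" --pt "0 0 0 10 0" --pt "0 0 0 8 0" --pt "0 0 0 0 0" --pt "0 3 0 0 0" --pt "0 3 0 0 0" --pt "0 3 0 0 0"

```text
time_s: 15.35
position: [635.4, 116.7, 41.1]
tcp_rot: [179.1, -0.0, -179.9]
contact_force: [0.4, -0.0, -0.8]
opening: 0.002
```

```bash
python3 - <<'E'
from h import *
f=snap('scene','s4')['frame']
cv2.imwrite('pics/c7.png',cv2.resize(f[100:300,250:450],None,fx=3,fy=3,interpolation=2))
E
```

```text
(no output)
```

View pics/c7.png

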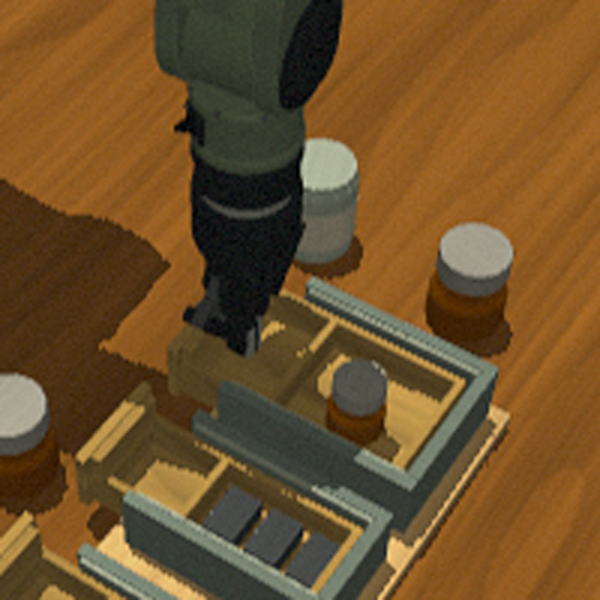

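Call:
arm_command --pt "0 1.5 0 0 0" --pt "0 1.5 0 0 0" --pt "0 1.5 0 0 0" --pt "0 2 0 0 0" --pt "0 2.5 0 0 0" --pt "0 3 0 0 0" --pt "0 3.5 0 0 0" --pt "0 4 0 0 0" --pt "0 4 0 0 0" --pt "0 4 0 0 0"

```text
time_s: 16.65
position: [607.8, 116.5, 40.8]
tcp_rot: [179.1, -0.0, -179.9]
contact_force: [1.9, -0.2, -0.7]
opening: -0.002
```

```bash
python3 - <<'E'
from h import *
f=snap('scene','s5')['frame']
cv2.imwrite('pics/c8.png',cv2.resize(f[100:300,250:450],None,fx=3,fy=3,interpolation=2))
E
```

```text
(no output)
```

View pics/c8.png

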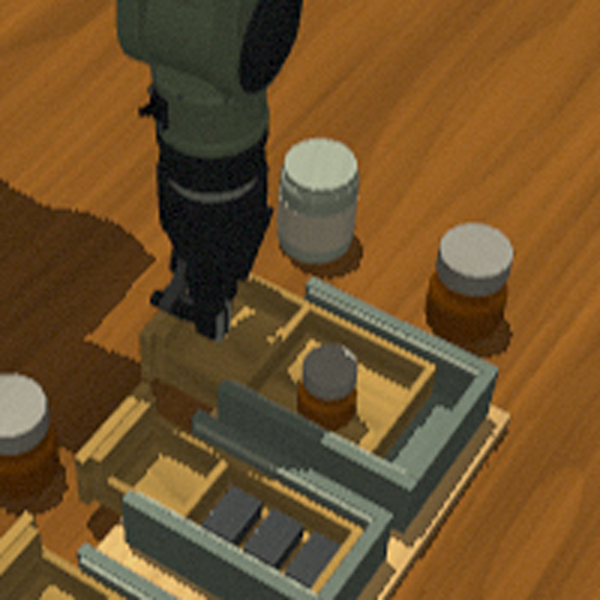

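The wide tray is coming out and the jar (328,380) is riding along upright. I'll keep drawing.

Call:
arm_command --pt "0 3 0 0 0" --pt "0 4 0 0 0" --pt "0 4.5 0 0 0" --pt "0 5 0 0 0" --pt "0 5 0 0 0" --pt "0 5 0 0 0" --pt "0 5 0 0 0" --pt "0 5 0 0 0" --pt "0 5 0 0 0" --pt "0 5 0 0 0"

```text
time_s: 17.95
position: [561.2, 116.4, 40.7]
tcp_rot: [179.1, -0.0, -179.9]
contact_force: [2.9, -1.5, -0.8]
opening: -0.001
```

Call:
arm_command --pt "0 5 0 0 0" --pt "0 5 0 0 0" --pt "0 5 0 0 0" --pt "0 5 0 0 0" --pt "0 4 0 0 0" --pt "0 3 0 0 0" --pt "0 3 0 0 0" --pt "0 2 0 0 0" --pt "0 2 0 0 0" --pt "0 1.5 0 0 0"

```text
time_s: 19.2
position: [526.0, 116.5, 40.8]
tcp_rot: [179.0, -0.0, -179.9]
contact_force: [2.2, -1.2, -0.6]
opening: -0.001
```

Call:
arm_command --pt "0 1 0 0 0" --pt "0 1 0 0 0" --pt "0 1 0 0 0" --pt "0 1 0 0 0" --pt "0 1 0 0 0" --pt "0 1 0 0 0" --pt "0 1 0 0 0" --pt "0 0.5 0 0 0" --pt "0 0.5 0 0 0" --pt "0 0 0 0 0"

```text
time_s: 20.45
position: [517.9, 116.4, 40.8]
tcp_rot: [179.1, -0.0, -179.9]
contact_force: [1.4, 0.0, 1.3]
opening: -0.002
```

Call:
arm_command --pt "0 0.5 0 0 0" --pt "0 0.5 0 0 0" --pt "0 0.5 0 0 0" --pt "0 0.5 0 0 0" --pt "0 0.5 0 0 0" --pt "0 0 0 0 0" --pt "0 0 0 0 0" --pt "0 0 0 0 0" --pt "0 0 0 0 0" --pt "0 0 0 0 0"

```text
time_s: 21.7
position: [516.2, 116.4, 40.8]
tcp_rot: [179.1, 0.0, -179.9]
contact_force: [5.7, -0.1, -3.0]
opening: -0.001
```

Call:
arm_command --pt "0 0.5 0 0 0" --pt "0 0.5 0 0 0" --pt "0 0.5 0 0 0" --pt "0 0.5 0 0 0" --pt "0 0 0 0 0" --pt "0 0 0 0 0" --pt "0 0 0 0 0" --pt "0 0 0 0 0" --pt "0 0 0 0 0" --pt "0 0 0 0 0"

```text
time_s: 22.95
position: [516.3, 116.4, 41.0]
tcp_rot: [179.0, 0.2, -179.9]
contact_force: [10.3, 0.6, -6.5]
opening: 0.001
```

The end stop is confirmed: the TCP stays at 516.3 while the force climbs to 10 N. I'll unhook, rise and check.

Call:
arm_command --pt "0 -5 0 0 0" --pt "0 -7 0 0 0" --pt "0 -6 0 0 0" --pt "0 0 0 0 0" --pt "0 0 0 -20 0" --pt "0 0 0 -35 0" --pt "0 0 0 -40 0" --pt "0 0 0 -50 0" --pt "0 0 0 -40 0" --pt "0 0 0 0 0"

```text
time_s: 24.2
position: [533.5, 113.6, 229.2]
tcp_rot: [179.0, 0.3, -179.9]
contact_force: [-0.3, -0.3, -0.8]
opening: 0.001
```

Call:
arm_command --pt "0 30 0 0 0" --pt "0 30 0 0 0" --pt "0 30 0 0 0" --pt "0 30 0 0 0" --pt "0 30 0 0 0" --pt "0 20 0 0 0" --pt "0 0 0 0 0" --pt "0 0 0 0 0" --pt "0 0 0 0 0" --pt "0 0 0 0 0"

```text
time_s: 25.45
position: [362.1, 113.0, 225.6]
tcp_rot: [179.1, -0.1, -179.9]
contact_force: [-0.2, 0.0, 0.5]
opening: -0.002
```

```bash
python3 - <<'E'
from h import *
snap('scene','s6');snap('top','t6');s=state();print(s['position'],s['contact_force'])
E
```

```text
[361.94209492 113.03179828 225.70505949] [ 0.16527988 -0.79576337  0.85234574]
```

View pics/s6.png

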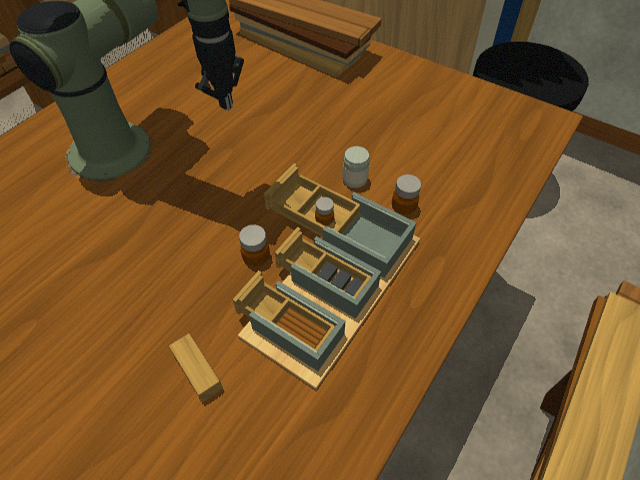

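View pics/t6.png

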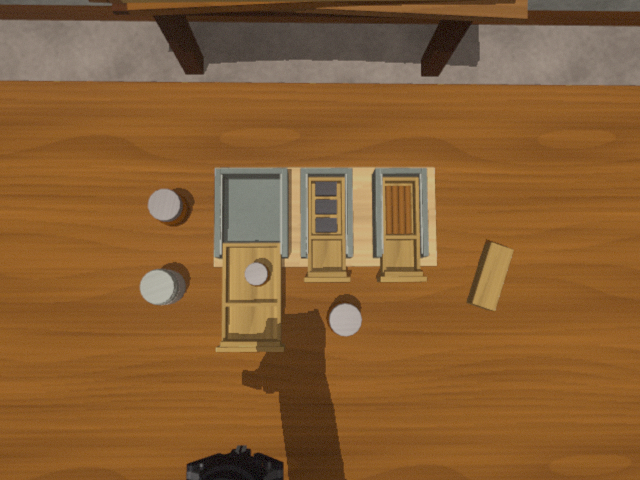

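The wide tray is fully out (front at 250,347) with the jar upright in it at (257,273). Both narrow trays are shut, and the tin, offcut and other jars haven't moved. I'll do a quick numeric check and then hand in.

```bash
python3 - <<'E'
from h import *
c=load('top0');d=load('t6')
print(topos(d,250,351.3,78).round(1),topos(d,257,273.5,83).round(1))
a=cv2.absdiff(c['frame'],d['frame']).max(2)
for n,(x0,x1,y0,y1) in dict(tin=(135,195,180,310),off=(465,520,235,315),shut=(300,352,165,285),decoy=(325,365,300,340)).items(): print(n,(a[y0:y1,x0:x1]>40).sum())
print(hand_in())
E
```

```text
[488.2 116.3  78. ] [622.8 104.9  83. ]
tin 0
off 0
shut 0
decoy 3
the job is handed in; nothing more can be done
None
```

I pushed the open narrow tray fully home with the closed fingertips, then hooked a fingertip behind the wide tray's lip and drew it out to its stop. I handed the job in at about 25.5 s of the 45 s.

- **Narrow tray home:** the fingertip stopped dead while the force rose from about 2 N to 8 N. In the top picture its front is level with the shut tray's.
- **Wide tray out:** the fingertip stopped dead at x ≈ 516 mm while the force rose to about 10 N. The camera put the outer face at x ≈ 488 mm, which agrees with the 120 mm travel.
- **Jar:** still standing in the rear compartment. It moved 115 mm towards the robot, as far as the tray was drawn.
- **Everything else:** before-and-after pictures show no change at the shut tray, tin or offcut. Around the other jar in front of the rack only 3 pixels differ.

**Disagreement on the way:** while crossing to the wide tray, joint 6 ran into its 180° limit. The arm stopped about 22 mm short and was left tilted about 1°. I turned the tool half round while clear of the rack and carried on; the tilt stayed but did no harm.

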